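# Unstack the check weights onto their seats

## Robot

A 6-joint arm with a two-finger parallel gripper is mounted at the origin on a cart in front of the work surface, level with it; the furniture and walls round the work are solid. World frame = base frame: x ahead of the robot, y to its left, z up, the work surface at z = 0. Lengths are in mm, angles in rad, forces in N, time in s.
With the tool pointing down it reaches from about 350 to 975 mm from the base axis. Payload 7.1 kg.
Tool frame: the origin (TCP) lies midway between the tips of the shut fingers; the grasp point (between the pads) lies 19 mm behind it (ctrl.grip_depth is the distance from the TCP to the grasp point, in mm); z points along the fingers, y is the line along which they close (so a half turn about z gives the same grasp; the last joint's range is limited). The gripper opens to 88 mm and grips with 3 to 60 N. Pads are 20 mm wide; open, the fingers measure 115 mm over their backs; the gripper's body (75 mm by 178 mm) begins 61 mm behind the grasp point.
Start: joints at [-1.165, 0.423, 1.63, -0, 1.089, -0.019], TCP at [257.602, -569.426, 222.675] pointing down, gripper open.
Joint ranges: [-3, 3], [-0.9, 2.11], [0.09, 2.58], [-1.31, 4.45], [0.11, 2.69], [-2.54, 2.54]. Speed limits (rad/s): [2.39, 2.39, 3.01, 3.14, 3.14, 3.14].

## Interface

Orientations are given as a rotation vector (axis times angle).
In Python, from workcell import ctrl, cams gives the robot as it stands.
- The arm moves only by the tool move_arm, never from a script. Its argument "steps" is a list of rows, each a list of 3 entries, a list of its own where there are three numbers: the shift along the tool's x, y, z in units of 25 mm (1.0 is 25 mm), then the turn about the tool's z in units of 5 degrees (1.0 is 5 degrees), then the closure, from 0 (fully open) to 1 (shut). A call has 1 to 20 rows; each row shifts and turns the commanded pose from where the row before left it, along the tool's axes as they then stand; what a row does not reach is not made up. A row lasts 1/12 s, in which the tool goes at most 41.7 mm and 7.16 degrees, less where a joint would pass 70% of its speed; a pose out of reach is approached as far as the arm can. A call is refused whole if a number of a shift passes 1 or a number of a turn 1, either way. A call with a gripper value outside its range is refused whole. The fingers move at their own pace and stop on an object; the grip force is fixed at half the most. Time passes only in rows, so rows that do not move let the fingers close. It gives the time, the measured TCP pose, the force, the opening and the grip force at its end, in the units of the state.
- ctrl.get_obs(): the state, without advancing time (a new reading comes with each control period).
- cams.get_image(name): name is "scene" or "side" or "wrist"; returns a dict with "image" (384x512x3 uint8, red, green, blue), "camera_matrix" (3x3 intrinsics, pixels), "k1" (the pictures are not rectified: a ray, as slopes to the right and down, at radius r is drawn at 1 + k1 r^2 times it, then the intrinsics apply), "xyz" and "rotation" of the camera in the world; the wrist camera has in their place "mount" (4x4, takes a point from camera to tool coordinates, whose origin is the TCP and whose axes are the flange's). Camera axes: x right, y down, z forward; pixel columns grow to the right and rows downward; lengths in mm; the calibration is good to about 2 mm. A picture is of the moment at which its call begins: read the wrist's pose just before it. There is no depth.
- ctrl.close_job(): hands the job in; it is judged then, once.
Trained networks look in the newest picture that a camera, given by its name, has taken for a name from the list of things; names that differ only in an ending like _2 or _b are one class to them, and where a whole thing is asked for, a point or a joint stands for the part that bears it (a point fixed in the world has none). Each returns a list of dicts, best first, with "p" (0 to 1); they miss things now and then, are a little off and sometimes report something else, mostly with a low value. They report only what shows in the picture. A call takes as long as a camera call. They do not tell look-alikes from the thing itself.
- cams.boxes_of(camera, thing): "rect" ([centre column, centre row, width, height] in pixels, round what is visible of it).
- cams.cut_out(camera, thing): "pixels" (384x512 bool, what is visible of it) and "rect" ([centre column, centre row, width, height] in pixels, round what is visible of it).
The state is a dict: "t": time; "qpos": joint angles; "qvel": joint speeds; "joint_torque": joint torques, N m; "ee_pos": TCP position; "orientation": TCP orientation; "ft_force": force on the tool from outside, world axes, zero at the start; "moment": the same for the moment, N m; "width": finger opening in mm; "grasp_force": force on a finger pad.
Only numpy, scipy, OpenCV 4.12 (cv2) and the standard library are available. Lean on these libraries where they do the work, as an engineer would, in place of code of your own. Each camera call takes 0.05 s, during which the arm holds its last target. There are 200 camera calls.

## Task

Take the stack of check weights apart and stand each weight upright in the round seat made for its size: the biggest disc in the biggest seat, and so on down to the knob weight in the smallest. Each must end flat on the floor of its seat, inside the rim. Set the weights down without dropping or tipping them, and leave the beaker and the jar where they are.

Things in the scene. Friction and masses are not known exactly. Their poses are not given: they have to be found in the camera images.
- knob_weight: Brass knob weight, 24 mm in diameter, 37 mm tall, about 100 g: a round body with a narrower neck and a small round knob on top. The straight part of the body reaches 20 mm above its underside: grip it there. At the start it stands on top of the stack, on the small disc. Origin: centre of its underside; z up.
- disc_small: Smallest disc of the stacked weights: a plain flat stainless steel disc, 36 mm in diameter and 24 mm thick, about 130 g, with a fine groove round its side. Origin: centre of its underside; z up its axis (round, so its yaw does not matter). At the start it is under the knob weight and on the medium disc, its underside 48 mm above the worktop.
- disc_medium: Middle disc of the stacked weights: a plain flat stainless steel disc, 49 mm in diameter and 24 mm thick, about 250 g, with a fine groove round its side. Origin: centre of its underside; z up its axis (round, so its yaw does not matter). At the start it is between the small and the large disc, its underside 24 mm above the worktop.
- disc_large: Largest disc of the stacked weights: a plain flat stainless steel disc, 64 mm in diameter and 24 mm thick, about 500 g, with a fine groove round its side. Origin: centre of its underside; z up its axis (round, so its yaw does not matter). At the start it is the bottom of the stack and stands on the worktop. The weights of the stack are centred on one another to within a few mm.
- seat_knob: Round seat for the knob weight, the smallest of the four seats: a low white plastic saucer with a grey floor, fixed to the worktop, inside diameter 40 mm, outside 48 mm. The floor is 3 mm and the top of the rim 6 mm above the worktop (lip 3 mm high). Origin: centre of its underside, on the worktop.
- seat_small: Round seat for the small disc, the second smallest of the four seats: a low white plastic saucer with a grey floor, fixed to the worktop, inside diameter 52 mm, outside 60 mm. The floor is 3 mm and the top of the rim 6 mm above the worktop (lip 3 mm high). Origin: centre of its underside, on the worktop.
- seat_medium: Round seat for the medium disc, the second largest of the four seats: a low white plastic saucer with a grey floor, fixed to the worktop, inside diameter 65 mm, outside 73 mm. The floor is 3 mm and the top of the rim 6 mm above the worktop (lip 3 mm high). Origin: centre of its underside, on the worktop.
- seat_large: Round seat for the large disc, the largest of the four seats: a low white plastic saucer with a grey floor, fixed to the worktop, inside diameter 80 mm, outside 88 mm. The floor is 3 mm and the top of the rim 6 mm above the worktop (lip 3 mm high). Origin: centre of its underside, on the worktop.
- beaker: Bystander: an empty clear glass beaker, 54 mm across, 68 mm tall, loose. Leave it alone. Origin: centre of its underside.
- jar: Bystander: a white sample jar with a red screw lid, 49 mm across, 57 mm tall, loose. Leave it alone. Origin: centre of its underside.
Not all that is in view belongs to the job. Leave any pink look-alike of the disc_large alone. What is shaped like the disc_medium but green is not meant.

How it is judged (in metres and radians):
At the end, for the whole second after the job is handed in: Each of the four weights stands in the seat of its size: its centre within 10 mm of the seat's centre, its underside on the seat's floor (less than 4.5 mm and more than 1 mm above the worktop), upright within 3 degrees (0.05 rad), at rest (under 0.02 m/s) (horizontal distance between knob_weight and seat_knob below 0.01 m and z of knob_weight in the frame of seat_knob between 0.001 and 0.0045 m and angle between each of knob_weight, disc_small, disc_medium, disc_large's own z axis and vertical below 0.05 rad and linear speed of each of knob_weight, disc_small, disc_medium, disc_large below 0.02 m/s and horizontal distance between disc_small and seat_small below 0.01 m and z of disc_small in the frame of seat_small between 0.001 and 0.0045 m and horizontal distance between disc_medium and seat_medium below 0.01 m and z of disc_medium in the frame of seat_medium between 0.001 and 0.0045 m and horizontal distance between disc_large and seat_large below 0.01 m and z of disc_large in the frame of seat_large between 0.001 and 0.0045 m); the robot touches nothing.
It fails at once if a weight is tipped over (tilted by more than 35 degrees) (angle between any of knob_weight, disc_small, disc_medium, disc_large's own z axis and vertical above 0.6 rad).
It fails at once if a weight is dropped: it moves faster than 0.45 m/s while its underside is less than 12 mm above the worktop ((height (world z) of knob_weight below 0.012 m and linear speed of knob_weight above 0.45 m/s) or (height (world z) of disc_small below 0.012 m and linear speed of disc_small above 0.45 m/s) or (height (world z) of disc_medium below 0.012 m and linear speed of disc_medium above 0.45 m/s) or (height (world z) of disc_large below 0.012 m and linear speed of disc_large above 0.45 m/s)).
It fails at once if the beaker is shifted by more than 20 mm or knocked over (distance of beaker from where it was at the start of the episode above 0.02 m or angle between beaker's own z axis and vertical above 0.3 rad).
It fails at once if the jar is shifted by more than 20 mm or knocked over (distance of jar from where it was at the start of the episode above 0.02 m or angle between jar's own z axis and vertical above 0.3 rad).
It also fails if it takes over 128 s, if anything falls off the work surface, if the arm or the gripper's body presses on something with over 40 N, if the wrist force passes 120 N, or if a joint passes its speed limit or range.

## Working session

There is one attempt and no reset: what is moved stays moved. The work goes in short steps, Python scripts to look and compute and a tool call to move; the robot and the scene stay as the last step left them, time stands still between calls to the robot, and variables do not carry over. Pictures are saved under pics/ and viewed, at most 14 in all, crops included, and the job is handed in when it is done.

Besides the shell and the picture viewer there is one more tool, called after "Request:" by a JSON object that holds its "method" and its "body". move_arm: Moves the arm, as the interface text tells. Its arguments: {"type":"object","properties":{"steps":{"type":"array"}},"required":["steps"]}

```bash
mkdir -p pics; cat > h.py <<'E'
import numpy as np, cv2
from workcell import ctrl, cams
from scipy.spatial.transform import Rotation as R
def cam(d,obs=None):
    K=np.array(d["camera_matrix"]);
    if "xyz" in d:
        Rm=np.array(d["rotation"]); t=np.array(d["xyz"])
        if Rm.shape!=(3,3): Rm=R.from_rotvec(Rm).as_matrix()
    else:
        M=np.array(d["mount"]); Rt=R.from_rotvec(obs["orientation"]).as_matrix()
        Rm=Rt@M[:3,:3]; t=Rt@M[:3,3]+np.array(obs["ee_pos"])
    return K,d["k1"],Rm,t
def ray(c,u,v):
    K,k1,Rm,t=c
    p=cv2.undistortPoints(np.array([[[u,v]]],float),K,np.array([k1,0,0,0,0.]))[0,0]
    return t,Rm@np.array([p[0],p[1],1])
def atz(c,u,v,z):
    t,d=ray(c,u,v); return t+d*(z-t[2])/d[2]
def proj(c,P):
    K,k1,Rm,t=c
    p=cv2.projectPoints(((np.atleast_2d(P)-t)@Rm).astype(float),np.zeros(3),np.zeros(3),K,np.array([k1,0,0,0,0.]))[0]
    return p[:,0]
def save(d,n): cv2.imwrite("pics/"+n,d["image"][:,:,::-1])
NAMES=["knob_weight","disc_small","disc_medium","disc_large","seat_knob","seat_small","seat_medium","seat_large","beaker","jar"]
E
python3 - <<'E'
from h import *
np.set_printoptions(precision=1,suppress=True)
print(ctrl.get_obs(), ctrl.grip_depth)
for n in ["scene","side"]:
    d=cams.get_image(n); save(d,n+"0.png"); c=cam(d); print(n,c[3],c[2][:,2])
    for t in NAMES:
        print(t,[(round(b["p"],2),np.round(b["rect"]).tolist(),atz(c,b["rect"][0],b["rect"][1],5)[:2]) for b in cams.boxes_of(n,t) if b["p"]>.2])
a=cv2.imread("pics/scene0.png");b=cv2.imread("pics/side0.png")
cv2.imwrite("pics/both.png",cv2.resize(np.vstack([a,b]),(400,600)))
E
```

```text
{'t': 0.0, 'qpos': array([-1.2,  0.4,  1.6, -0. ,  1.1, -0. ]), 'qvel': array([-0., -0., -0.,  0.,  0.,  0.]), 'joint_torque': array([ -0. , -54.5, -27.4,   0.1,   0. ,  -0. ]), 'ee_pos': array([ 257.4, -568.9,  221.9]), 'orientation': array([-3.1, -0.7,  0. ]), 'ft_force': array([0.5, 0.2, 0.1]), 'moment': array([0., 0., 0.]), 'grasp_force': 0.0, 'width': 87.81053448273276} 18.700000000000003
scene [-174.5 -516.6  542.6] [ 0.7  0.5 -0.5]
knob_weight [(0.44, [253.0, 207.0, 14.0, 16.0], array([576. , -21.6]))]
disc_small [(0.44, [253.0, 217.0, 11.0, 11.0], array([534.2, -49.3])), (0.29, [197.0, 160.0, 21.0, 25.0], array([736.5, 321. ]))]
disc_medium [(0.77, [270.0, 194.0, 20.0, 16.0], array([668.5, -20.7])), (0.75, [252.0, 227.0, 22.0, 13.0], array([492.4, -72.9]))]
disc_large [(0.93, [233.0, 258.0, 30.0, 27.0], array([ 363.8, -106.3])), (0.71, [291.0, 250.0, 27.0, 23.0], array([ 462. , -201.4])), (0.57, [253.0, 235.0, 26.0, 17.0], array([465.2, -93.2]))]
seat_knob [(0.63, [241.0, 190.0, 17.0, 7.0], array([637.1,  63. ]))]
seat_small [(0.81, [345.0, 263.0, 24.0, 12.0], array([ 486.3, 
[... 521 characters left out ...]
1,  63.8]))]
disc_medium [(0.74, [209.0, 206.0, 21.0, 19.0], array([653.2, -27.6])), (0.55, [284.0, 197.0, 18.0, 14.0], array([ 469.3, -136.9]))]
disc_large [(0.78, [298.0, 185.0, 23.0, 15.0], array([ 449. , -221.2])), (0.76, [319.0, 208.0, 24.0, 19.0], array([ 362.3, -110.9])), (0.74, [284.0, 203.0, 24.0, 14.0], array([ 460.2, -105.9]))]
seat_knob [(0.67, [201.0, 226.0, 19.0, 11.0], array([634.6,  68. ]))]
seat_small []
seat_medium [(0.7, [200.0, 303.0, 40.0, 26.0], array([521.7, 310.6]))]
seat_large [(0.76, [239.0, 185.0, 28.0, 15.0], array([ 617.9, -165. ]))]
beaker [(0.8, [139.0, 264.0, 25.0, 38.0], array([705.1, 244.8]))]
jar [(0.68, [248.0, 152.0, 14.0, 24.0], array([ 671.9, -391.8]))]
```

View pics/scene0.png

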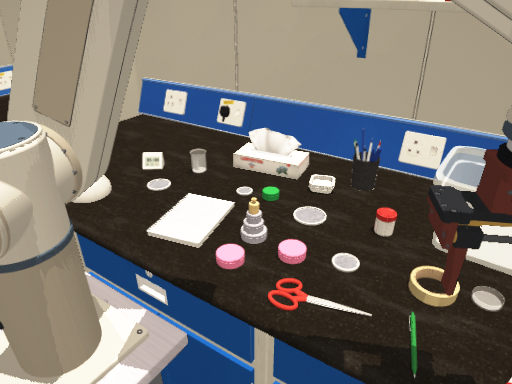

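View pics/side0.png

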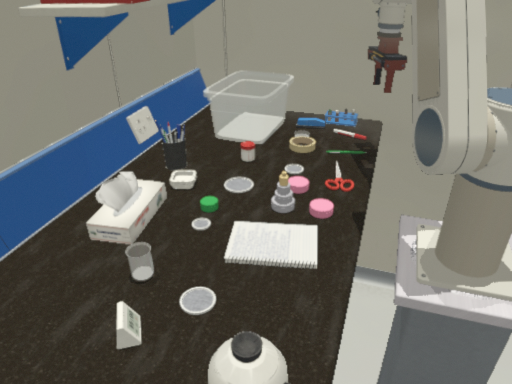

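The stack is the grey tower at scene (253,200–245) and side (284,175–210). The look-alikes are pink discs at scene (230,257) and (291,250) and the green one at (270,194); I'll leave those alone. A petri dish at scene (487,298) resembles a seat. Next I'll measure the diameters of the seats.

```bash
python3 - <<'E'
from h import *
np.set_printoptions(precision=1,suppress=True)
def circ(P):
    A=np.c_[2*P[:,:2],np.ones(len(P))]; s=np.linalg.lstsq(A,(P[:,:2]**2).sum(1),rcond=None)[0]
    return s[:2],2*np.sqrt(s[2]+s[0]**2+s[1]**2)
ims={}
for n in ["scene","side"]:
    d=cams.get_image(n); c=cam(d); ims[n]=d["image"]
    for t in NAMES[4:]:
        for b in cams.cut_out(n,t):
            if b["p"]<.3: continue
            m=b["pixels"].astype(np.uint8); cs=max(cv2.findContours(m,0,2)[0],key=cv2.contourArea)
            if len(cs)<6: continue
            P=np.array([atz(c,u,v,6) for u,v in cs[:,0]]); ce,D=circ(P)
            A=np.sqrt(4/np.pi*(b["pixels"].sum()/cv2.contourArea(cs))*cv2.contourArea(P[:,:2].astype(np.float32)))
            print(n,t,round(b["p"],2),np.round(b["rect"]),ce,"D",round(D),"Darea",round(A))
    for t,z in zip(NAMES[:4],[92,60,36,12]):
        for b in cams.boxes_of(n,t):
            if b["p"]>.3: print(n,t,round(b["p"],2),atz(c,b["rect"][0],b["rect"][1],z))
a=cv2.resize(ims["scene"][150:310,140:400],(780,480),interpolation=cv2.INTER_CUBIC)
cv2.imwrite("pics/crop1.png",a[:,:,::-1])
o=ctrl.get_obs();print(R.from_rotvec(o["orientation"]).as_matrix())
E
```

```text
scene seat_knob 0.35 [196. 161.  12.  24.] [754.2 300.8] D 183 Darea 110
scene seat_small 0.95 [345. 263.  27.  14.] [ 488.8 -321.9] D 57 Darea 59
scene seat_medium 0.72 [159. 186.  25.  10.] [528.7 301.6] D 73 Darea 75
scene seat_medium 0.4 [309. 216.  35.  22.] [ 622.3 -169.9] D 88 Darea 92
scene seat_large 0.86 [310. 214.  33.  22.] [ 620.6 -169.5] D 90 Darea 93
scene beaker 0.71 [309. 214.  39.  18.] [ 622.9 -169.8] D 93 Darea 95
scene beaker 0.52 [199. 163.  17.  21.] [735.5 317. ] D 162 Darea 113
scene jar 0.56 [384. 224.  23.  28.] [ 702.  -348.5] D 111 Darea 90
scene knob_weight 0.7 [ 452.6 -104.6   92. ]
scene disc_small 0.72 [462.4 -99.   60. ]
scene disc_medium 0.68 [611.3 -53.8  36. ]
scene disc_medium 0.59 [457.8 -98.8  36. ]
scene disc_large 0.86 [ 454.1 -210.2   12. ]
scene disc_large 0.68 [ 358.4 -105.8   12. ]
scene disc_large 0.52 [ 454.8 -104.1   12. ]
side seat_knob 0.6 [202. 225.  20.  14.] [640.6  60.2] D 50 Darea 51
side seat_small 0.53 [293. 170.  18.   9.] [ 485.5 -316.7] D 60 Darea 63
side seat_medium 0.73 [199. 300.  39.  27.] [528.1 306.2] D 73 Darea 75
side seat_large 0.57 [237. 185.  29.  14.] [ 621.1 -163.5] D 87 Darea 91
side beaker 0.78 [139. 262.  26.  40.] [707.5 231.8] D 108 Darea 94
side jar 0.83 [247. 152.  14.  21.] [ 685.1 -401.3] D 135 Darea 101
side knob_weight 0.57 [459.  -83.7  92. ]
side disc_small 0.69 [457.1 -83.   60. ]
side disc_medium 0.44 [459.8 -85.8  36. ]
side disc_large 0.79 [ 357.2 -100.6   12. ]
side disc_large 0.5 [ 444.3 -218.6   12. ]
side disc_large 0.47 [452.  -85.4  12. ]
[[ 0.9  0.4  0. ]
 [ 0.4 -0.9 -0. ]
 [-0.   0.  -1. ]]
```

View pics/crop1.png

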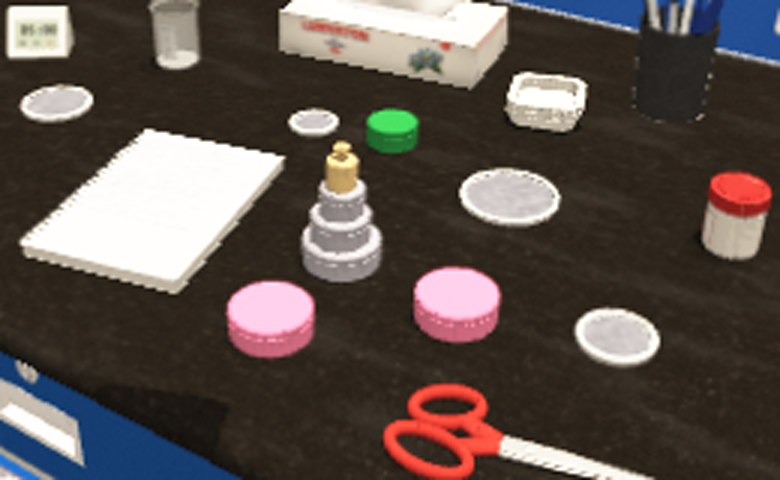

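The diameters come out at 50, 60, 73 and 88 mm, so each seat matches its size, and the petri dish is excluded. The enlarged crop confirms the steel and brass stack at (340,215) in the crop. Its measured position is about (457,-93). Now I'll move over it.

Request:
{"method": "move_arm", "body": {"steps": [[[0,0,0],-0.98,0],[[0,0,0],-0.98,0],[[0,0,0],-0.98,0],[[0,0,0],-0.98,0]]}}

```text
t: 2.53
ee_pos: [257.6, -569.4, 222.7]
orientation: [-2.911, -1.182, -0.0]
ft_force: [0.9, -0.5, 1.0]
width: 87.7
grasp_force: 0.0
```

Request:
{"method": "move_arm", "body": {"steps": [[[0.95,-0.39,0],0,0],[[0.95,-0.39,0],0,0],[[0.95,-0.39,0],0,0],[[0.95,-0.39,0],0,0],[[0.95,-0.39,0],0,0],[[0.95,-0.39,0],0,0],[[0.95,-0.39,0],0,0],[[0.95,-0.39,0],0,0],[[0.95,-0.39,0],0,0],[[0.95,-0.39,0],0,0],[[0.95,-0.39,0],0,0],[[0.95,-0.39,0],0,0],[[0.95,-0.39,0],0,0],[[0.95,-0.39,0],0,0],[[0.95,-0.39,0],0,0],[[0.95,-0.39,0],0,0],[[0.95,-0.39,0],0,0],[[0.95,-0.39,0],0,0],[[0,0,0],0,0],[[0,0,0],0,0]]}}

```text
t: 4.2
ee_pos: [444.0, -145.7, 222.8]
orientation: [2.912, 1.179, 0.0]
ft_force: [-0.0, -0.6, -0.2]
width: 88.0
grasp_force: 0.0
```

```bash
python3 - <<'E'
from h import *
np.set_printoptions(precision=1,suppress=True)
o=ctrl.get_obs();d=cams.get_image("wrist");save(d,"w1.png");c=cam(d,o)
print(o["ee_pos"],R.from_rotvec(o["orientation"]).as_matrix(),np.array(d["mount"]),c[3])
for t,z in zip(NAMES[:4],[92,60,36,12]):
    for b in cams.boxes_of("wrist",t): print(t,round(b["p"],2),np.round(b["rect"]),atz(c,b["rect"][0],b["rect"][1],z))
print(proj(c,[[457,-93,109]]))
E
```

```text
[ 444.  -145.7  222.8] [[ 0.7  0.7  0. ]
 [ 0.7 -0.7 -0. ]
 [-0.   0.  -1. ]] [[  -0.    -1.    -0.3   81.9]
 [   1.    -0.    -0.    -0.1]
 [   0.    -0.3    1.  -162.3]
 [   0.     0.     0.     1. ]] [502.7 -88.6 385. ]
disc_small 0.67 [236. 137.  30.  28.] [462. -99.  60.]
disc_small 0.26 [237. 128.  46.  46.] [471.1 -92.5  60. ]
disc_medium 0.82 [234. 132.  36.  43.] [462.1 -94.   36. ]
disc_large 0.92 [192. 189.  48.  46.] [ 358.3 -105.6   12. ]
disc_large 0.88 [289. 195.  48.  49.] [ 449.6 -211.5   12. ]
disc_large 0.69 [236. 131.  37.  40.] [462.1 -94.   12. ]
disc_large 0.61 [237. 131.  49.  48.] [462.6 -95.7  12. ]
[[225.3 142.3]]
```

View pics/w1.png

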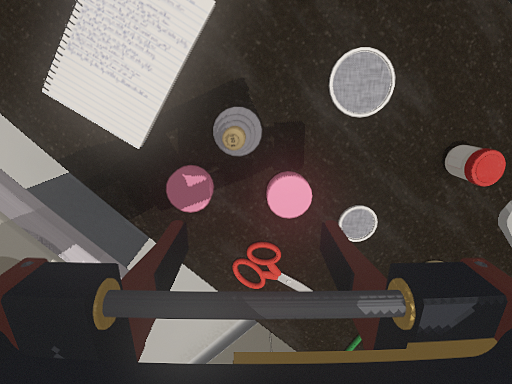

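The wrist picture shows the stack at (237,131) with the brass knob at (233,138), pink discs at (190,188) and (289,194), the large seat at (362,81) and the small seat at (358,223). I'll refine the stack and both seats from this view.

```bash
cat >> h.py <<'E'
def circ(P):
    P=np.asarray(P)[:,:2];A=np.c_[2*P,np.ones(len(P))]; s=np.linalg.lstsq(A,(P**2).sum(1),rcond=None)[0]
    return s[:2],2*np.sqrt(s[2]+s[0]**2+s[1]**2)
def brass(d,c,z,near=None):
    h=cv2.cvtColor(d["image"],cv2.COLOR_RGB2HSV); m=((h[...,0]>14)&(h[...,0]<32)&(h[...,1]>90)&(h[...,2]>60)).astype(np.uint8)
    n,l,s,ce=cv2.connectedComponentsWithStats(m)
    return [(s[i,:5].tolist(),ce[i],atz(c,*ce[i],z)) for i in range(1,n) if s[i,4]>25]
def seat(cn,c,t,z=6,p=.4):
    r=[]
    for b in cams.cut_out(cn,t):
        if b["p"]<p: continue
        cs=max(cv2.findContours(b["pixels"].astype(np.uint8),0,2)[0],key=cv2.contourArea)
        if len(cs)<6: continue
        q=cv2.convexHull(cs)[:,0]
        ce,D=circ([atz(c,u,v,z) for u,v in q]); r.append((t,round(b["p"],2),np.round(b["rect"]).tolist(),ce.round(1),round(D,1)))
    return r
E
python3 - <<'E'
from h import *
np.set_printoptions(precision=1,suppress=True)
o=ctrl.get_obs();d=cams.get_image("wrist");c=cam(d,o)
for x in brass(d,c,100): print(x)
for t in ["seat_small","seat_large","seat_medium"]:
    for r in seat("wrist",c,t): print(r)
for t,z in [("disc_large",24),("disc_medium",48),("disc_small",72)]:
    for r in seat("wrist",c,t,z): print(r)
E
```

```text
([222, 125, 23, 23, 385], array([232.8, 136.1]), array([465.1, -96.2, 100. ]))
([93, 278, 27, 52, 690], array([103.3, 303.7]), array([ 190.8, -118.4,  100. ]))
([387, 278, 29, 52, 697], array([404.1, 303.8]), array([ 461.6, -400.2,  100. ]))
([233, 338, 264, 26, 3624], array([373.5, 353.3]), array([ 381.3, -439.2,  100. ]))
('seat_large', 0.94, [359.0, 79.0, 57.0, 69.0], array([ 622.8, -169.5]), np.float64(86.5))
('disc_large', 0.79, [237.0, 129.0, 44.0, 46.0], array([464.4, -95.1]), np.float64(62.1))
('disc_large', 0.78, [289.0, 195.0, 43.0, 47.0], array([ 450.5, -206. ]), np.float64(65.5))
('disc_large', 0.66, [190.0, 188.0, 47.0, 49.0], array([ 361.3, -101.8]), np.float64(65.9))
('disc_medium', 0.73, [234.0, 127.0, 38.0, 37.0], array([463.2, -95.6]), np.float64(47.5))
('disc_small', 0.64, [237.0, 137.0, 32.0, 27.0], array([464.2, -95.8]), np.float64(35.6))
('disc_small', 0.4, [235.0, 129.0, 47.0, 46.0], array([468.8, -94.9]), np.float64(54.3))
```

Request:
{"method": "move_arm", "body": {"steps": [[[0.653,-0.29,0],0,0.3],[[0.653,-0.29,0],0,0.3],[[0.653,-0.29,0],0,0.3],[[0,0,0],0,0.3],[[0,0,0.9],0,0.3],[[0,0,0.9],0,0.3],[[0,0,0.9],0,0.3],[[0,0,0.9],0,0.3],[[0,0,0.9],0,0.3],[[0,0,0.7],0,0.3],[[0,0,0.4],0,0.3],[[0,0,0.2],0,0.3],[[0,0,0],0,0.5],[[0,0,0],0,0.6],[[0,0,0],0,0.65],[[0,0,0],0,0.7],[[0,0,0],0,0.75],[[0,0,0],0,0.8],[[0,0,0],0,0.9],[[0,0,0],0,0.9]]}}

```text
t: 6.47
ee_pos: [464.2, -96.8, 78.2]
orientation: [2.913, 1.175, 0.001]
ft_force: [-1.2, 0.2, 5.4]
width: 23.2
grasp_force: 30.0
```

Request:
{"method": "move_arm", "body": {"steps": [[[0,0,-0.2],0,0.9],[[0,0,-0.8],0,0.9],[[0,0,-1],0,0.9],[[0,0,-1],0,0.9],[[0,0,-1],0,0.9],[[0.4,0,0],0,0.9],[[0.8,0.03,0],0,0.9],[[0.8,0.03,0],0,0.9],[[0.8,0.03,0],0,0.9],[[0.8,0.03,0],0,0.9],[[0.8,0.03,0],0,0.9],[[0.8,0.03,0],0,0.9],[[0.8,0.03,0],0,0.9],[[0.8,0.03,0],0,0.9],[[0.8,0.03,0],0,0.9],[[0.4,0,0],0,0.9],[[0,0,0],0,0.9],[[0,0,0],0,0.9]]}}

```text
t: 7.97
ee_pos: [611.8, 37.3, 176.7]
orientation: [-2.913, -1.176, 0.003]
ft_force: [0.4, 0.3, -0.1]
width: 23.5
grasp_force: 30.0
```

```bash
cat > look.py <<'E'
from h import *
import sys
np.set_printoptions(precision=1,suppress=True)
def look(t,name,z=6):
    o=ctrl.get_obs();d=cams.get_image("wrist");save(d,name);c=cam(d,o)
    Rt=R.from_rotvec(o["orientation"]).as_matrix();print(o["ee_pos"],o["width"])
    for r in seat("wrist",c,t,z,.3):
        dl=np.r_[r[3],0]-np.r_[o["ee_pos"][:2],0]; print(r,"tool mm",(Rt.T@dl)[:2],"units",(Rt.T@dl)[:2]/25)
if __name__=="__main__": look(sys.argv[1],sys.argv[2],float((sys.argv+[6])[3]))
E
python3 look.py seat_knob w2.png
```

```text
[611.8  37.3 176.7] 23.49465255502833
```

View pics/w2.png

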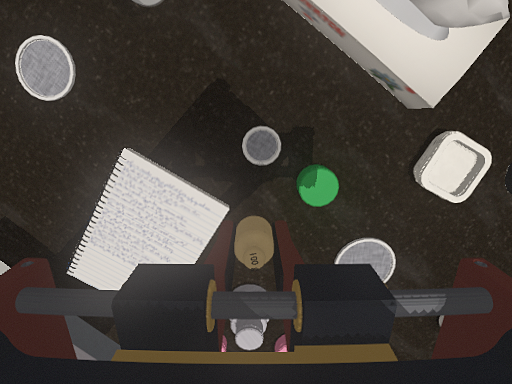

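The knob weight is held upright at (254,242). Its seat is at (262,146), with the medium seat at (46,68). The detector missed the seat, so I'll fit its rim directly.

```bash
cat >> h.py <<'E'
def rim(d,c,u,v,z=6,half=45,thr=75):
    """circle fit of the bright blob that holds pixel (u,v)"""
    g=cv2.cvtColor(d["image"],cv2.COLOR_RGB2GRAY); m=(g>thr).astype(np.uint8); m[:max(0,v-half)]=0;m[v+half:]=0;m[:,:max(0,u-half)]=0;m[:,u+half:]=0
    m=cv2.morphologyEx(m,cv2.MORPH_OPEN,np.ones((3,3)))
    cs=[k for k in cv2.findContours(m,0,2)[0] if cv2.pointPolygonTest(k,(float(u),float(v)),False)>=0]
    q=cv2.convexHull(max(cs,key=cv2.contourArea))[:,0]
    return circ([atz(c,a,b,z) for a,b in q])
def rep(ce,o):
    Rt=R.from_rotvec(o["orientation"]).as_matrix(); dl=(Rt.T@(np.r_[ce,0]-np.r_[o["ee_pos"][:2],0]))[:2]; return dl,dl/25
E
python3 - <<'E'
from h import *
np.set_printoptions(precision=2,suppress=True)
o=ctrl.get_obs();d=cams.get_image("wrist");c=cam(d,o)
for u,v in [(262,146),(46,68)]:
  for th in (75,100,130):
    try: ce,D=rim(d,c,u,v,thr=th);print(ce,D,rep(ce,o))
    except Exception as e: print(e)
E
```

```text
[642.62  54.91] 47.69858840000402 (array([35.15,  8.48]), array([1.41, 0.34]))
[642.52  55.02] 47.20024590335079 (array([35.16,  8.33]), array([1.41, 0.33]))
max() iterable argument is empty
[532.83 302.69] 74.5825263306453 (array([ 127.97, -246.14]), array([ 5.12, -9.85]))
[532.57 302.65] 74.09955410654189 (array([ 127.76, -246.29]), array([ 5.11, -9.85]))
[532.21 303.4 ] 72.87802277901179 (array([ 128.03, -247.08]), array([ 5.12, -9.88]))
```

Request:
{"method": "move_arm", "body": {"steps": [[[0.7,0.15,0],0,0.9],[[0.7,0.14,0],0,0.9],[[0,0,0.5],0,0.9],[[0,0,0.8],0,0.9],[[0,0,0.8],0,0.9],[[0,0,0.8],0,0.9],[[0,0,0.8],0,0.9],[[0,0,0.8],0,0.9],[[0,0,0.8],0,0.9],[[0,0,0.5],0,0.9],[[0,0,0.2],0,0.9],[[0,0,0],0,0.9]]}}

```text
t: 9.12
ee_pos: [641.3, 55.7, 26.3]
orientation: [-2.913, -1.174, 0.004]
ft_force: [-0.9, 0.3, -0.7]
width: 23.6
grasp_force: 30.0
```

```bash
python3 - <<'E'
from h import *
np.set_printoptions(precision=2,suppress=True)
o=ctrl.get_obs();print(o["ee_pos"])
for n in ["wrist","side"]:
    d=cams.get_image(n);c=cam(d,o);p=proj(c,[[642,57,6]])[0];print(n,p)
    x,y=int(p[0]),int(p[1]);h=70 if n=="wrist" else 30
    im=d["image"][max(0,y-h):y+h,max(0,x-h):x+h,::-1]; cv2.imwrite(f"pics/a_{n}.png",cv2.resize(im,(400,400),interpolation=2))
cv2.imwrite("pics/a.png",np.hstack([cv2.imread("pics/a_wrist.png"),cv2.imread("pics/a_side.png")]))
E
```

```text
[641.32  55.68  26.31]
wrist [253.32 220.77]
side [199.83 223.24]
```

View pics/a.png

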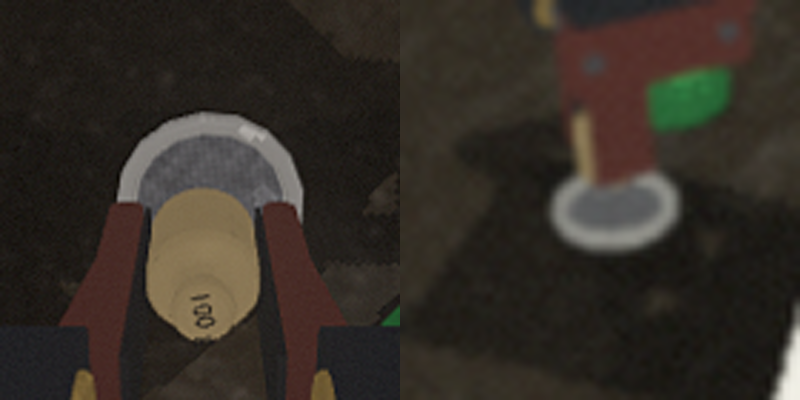

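Request:
{"method": "move_arm", "body": {"steps": [[[0,0,0.25],0,0.9],[[0,0,0.2],0,0.9],[[0,0,0.12],0,0.9],[[0,0,0.08],0,0.9],[[0,0,0.02],0,0.9],[[0,0,0],0,0.9],[[0,0,0],0,0.9]]}}

```text
t: 9.8
ee_pos: [642.8, 56.3, 11.0]
orientation: [2.913, 1.175, 0.0]
ft_force: [0.5, 0.3, -1.0]
width: 23.5
grasp_force: 30.0
```

Request:
{"method": "move_arm", "body": {"steps": [[[0,0,0.05],0,0.9],[[0,0,0.03],0,0.9],[[0,0,0],0,0.9],[[0,0,0],0,0.9]]}}

```text
t: 10.13
ee_pos: [643.0, 56.2, 9.3]
orientation: [2.913, 1.175, 0.001]
ft_force: [-0.8, -0.2, 3.5]
width: 23.7
grasp_force: 30.0
```

Request:
{"method": "move_arm", "body": {"steps": [[[0,0,0],0,0.65],[[0,0,0],0,0.5],[[0,0,0],0,0.4],[[0,0,0],0,0.3],[[0,0,0],0,0.3],[[0,0,0],0,0.3],[[0,0,-0.3],0,0.3],[[0,0,-0.8],0,0.3],[[0,0,-1],0,0.3],[[0,0,-1],0,0.3],[[0,0,-1],0,0.3],[[0,0,-1],0,0.3],[[0,0,-1],0,0.3],[[0,0,0],0,0.3]]}}

```text
t: 11.3
ee_pos: [645.9, 56.5, 167.5]
orientation: [2.911, 1.174, 0.013]
ft_force: [1.0, -0.1, 0.1]
width: 61.7
grasp_force: 0.0
```

```bash
python3 - <<'E'
from h import *
np.set_printoptions(precision=2,suppress=True)
for n in ["side","scene"]:
    d=cams.get_image(n);c=cam(d);p=proj(c,[[642,57,6]])[0]
    x,y=int(p[0]),int(p[1]);h=30
    im=d["image"][max(0,y-h):y+h,max(0,x-h):x+h,::-1]; cv2.imwrite(f"pics/b_{n}.png",cv2.resize(im,(400,400),interpolation=2))
cv2.imwrite("pics/b.png",np.hstack([cv2.imread("pics/b_side.png"),cv2.imread("pics/b_scene.png")]))
o=ctrl.get_obs();print(o["ee_pos"],"to stack",rep([464.3,-95.7],o))
E
```

```text
[643.41  56.27 162.99] to stack (array([-234.42,  -14.85]), array([-9.38, -0.59]))
```

View pics/b.png

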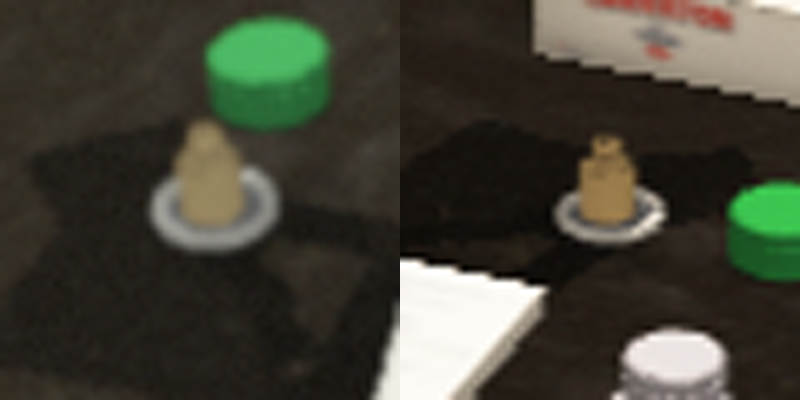

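Both views show the knob upright and centred in its seat. Back to the stack.

Request:
{"method": "move_arm", "body": {"steps": [[[-0.5,-0.03,0],0,0.1],[[-0.9,-0.06,0],0,0.1],[[-0.9,-0.06,0],0,0.1],[[-0.9,-0.06,0],0,0.1],[[-0.9,-0.06,0],0,0.1],[[-0.9,-0.06,0],0,0.1],[[-0.9,-0.06,0],0,0.1],[[-0.9,-0.06,0],0,0.1],[[-0.9,-0.06,0],0,0.1],[[-0.9,-0.06,0],0,0.1],[[-0.78,-0.03,0],0,0.1],[[0,0,0],0,0.1],[[0,0,0],0,0.1]]}}

```text
t: 12.48
ee_pos: [461.8, -96.1, 160.5]
orientation: [-2.913, -1.172, 0.003]
ft_force: [0.0, -0.6, 0.6]
width: 79.0
grasp_force: 0.0
```

```bash
python3 look.py disc_small w3.png 72
```

```text
[461.8 -96.1 160.5] 79.04956062217909
```

View pics/w3.png

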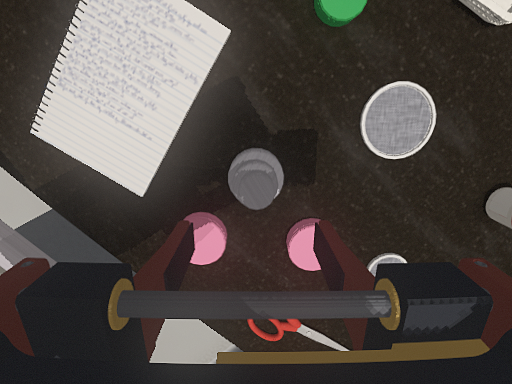

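The stack is centred laterally between the fingers, with the small disc's top at (257,190). Going down.

Request:
{"method": "move_arm", "body": {"steps": [[[0,0,0.5],0,0.3],[[0,0,0.9],0,0.3],[[0,0,0.9],0,0.3],[[0,0,0.9],0,0.3],[[0,0,0.7],0,0.3],[[0,0,0.3],0,0.3],[[0,0,0.1],0,0.35],[[0,0,0],0,0.4],[[0,0,0],0,0.5],[[0,0,0],0,0.55],[[0,0,0],0,0.6],[[0,0,0],0,0.65],[[0,0,0],0,0.7],[[0,0,0],0,0.75],[[0,0,0],0,0.75],[[0,0,0],0,0.75]]}}

```text
t: 13.92
ee_pos: [464.3, -95.9, 54.8]
orientation: [2.913, 1.175, 0.002]
ft_force: [0.0, 0.4, 6.3]
width: 35.3
grasp_force: 30.0
```

Request:
{"method": "move_arm", "body": {"steps": [[[0,0,-0.2],0,0.75],[[0,0,-0.8],0,0.75],[[0,0,-1],0,0.75],[[0,0,-1],0,0.75],[[0,0,-1],0,0.75],[[-0.4,0.4,0],0,0.75],[[-0.8,0.8,0],0,0.75],[[-0.8,0.8,0],0,0.75],[[-0.8,0.8,0],0,0.75],[[-0.8,0.8,0],0,0.75],[[-0.8,0.8,0],0,0.75],[[-0.8,0.8,0],0,0.75],[[-0.8,0.8,0],0,0.75],[[-0.8,0.8,0],0,0.75],[[-0.4,0.28,0],0,0.75],[[0,0,0],0,0.75],[[0,0,0],0,0.75]]}}

```text
t: 15.33
ee_pos: [456.0, -347.7, 153.7]
orientation: [-2.913, -1.173, 0.001]
ft_force: [0.2, 0.9, -1.0]
width: 35.1
grasp_force: 30.0
```

```bash
cat > lk.py <<'E'
from h import *
import sys
np.set_printoptions(precision=2,suppress=True)
x,y=map(float,sys.argv[1:3]); o=ctrl.get_obs();d=cams.get_image("wrist");c=cam(d,o)
u,v=proj(c,[[x,y,3]])[0].round().astype(int); print(o["ee_pos"],o["width"],"expect px",u,v)
for th in (75,100,125):
    try: ce,D=rim(d,c,u,v,thr=th,half=60);print(ce,D,rep(ce,o))
    except Exception as e: print(e)
if len(sys.argv)>3: save(d,sys.argv[3])
E
python3 lk.py 487 -319 w4.png
```

```text
[ 455.96 -347.73  153.69] 35.114927634589634 expect px 255 141
[ 489.44 -322.81] 60.349341744727546 (array([41.41,  5.23]), array([1.66, 0.21]))
[ 489.4  -322.75] 59.923760438603914 (array([41.41,  5.16]), array([1.66, 0.21]))
[ 489.47 -322.72] 59.50238549527431 (array([41.49,  5.18]), array([1.66, 0.21]))
```

View pics/w4.png

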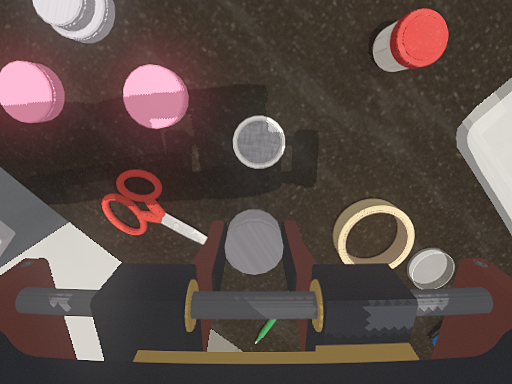

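The small seat is at (259,142), fitted diameter 60 mm. The disc is held flat at (254,241).

Request:
{"method": "move_arm", "body": {"steps": [[[0.6,0.08,0],0,0.75],[[0.72,0.08,0],0,0.75],[[0.3,0.02,0],0,0.75],[[0,0,0.5],0,0.75],[[0,0,0.9],0,0.75],[[0,0,0.9],0,0.75],[[0,0,0.9],0,0.75],[[0,0,0.9],0,0.75],[[0,0,0.7],0,0.75],[[0,0,0.4],0,0.75],[[0,0,0.2],0,0.75],[[0,0,0.15],0,0.75],[[0,0,0.1],0,0.75],[[0,0,0.07],0,0.75],[[0,0,0],0,0.75],[[0,0,0],0,0.75]]}}

```text
t: 16.72
ee_pos: [489.4, -323.5, 11.6]
orientation: [2.913, 1.175, 0.001]
ft_force: [0.8, 0.1, -1.3]
width: 35.5
grasp_force: 30.0
```

Request:
{"method": "move_arm", "body": {"steps": [[[0,0,0.05],0,0.75],[[0,0,0.03],0,0.75],[[0,0,0],0,0.75],[[0,0,0],0,0.75]]}}

```text
t: 17.05
ee_pos: [489.4, -323.5, 9.9]
orientation: [2.912, 1.175, 0.001]
ft_force: [-1.3, 0.8, 4.7]
width: 35.2
grasp_force: 30.0
```

Request:
{"method": "move_arm", "body": {"steps": [[[0,0,0],0,0.5],[[0,0,0],0,0.4],[[0,0,0],0,0.3],[[0,0,0],0,0.3],[[0,0,0],0,0.3],[[0,0,-0.2],0,0.3],[[0,0,-0.8],0,0.3],[[0,0,-1],0,0.3],[[0,0,-1],0,0.3],[[0,0,-1],0,0.3],[[0,0,-1],0,0.2],[[0,0,0],0,0.1]]}}

```text
t: 18.05
ee_pos: [491.5, -324.9, 139.1]
orientation: [2.907, 1.173, 0.007]
ft_force: [1.9, -0.3, 0.7]
width: 71.3
grasp_force: 0.0
```

Request:
{"method": "move_arm", "body": {"steps": [[[0.4,-0.5,0],0,0.1],[[0.6,-0.78,0],0,0.1],[[0.6,-0.78,0],0,0.1],[[0.6,-0.78,0],0,0.1],[[0.6,-0.78,0],0,0.1],[[0.6,-0.78,0],0,0.1],[[0.6,-0.78,0],0,0.1],[[0.6,-0.78,0],0,0.1],[[0.6,-0.78,0],0,0.1],[[0.38,-0.52,0],0,0.1],[[0,0,0],0,0.1],[[0,0,0],0,0.1]]}}

```text
t: 19.05
ee_pos: [462.5, -94.6, 133.2]
orientation: [-2.911, -1.178, 0.002]
ft_force: [0.8, -0.7, -0.1]
width: 79.0
grasp_force: 0.0
```

```bash
python3 look.py disc_medium w5.png 48; python3 look.py disc_large w5.png 24;python3 - <<'E'
from h import *
for n in ["side","scene"]:
    d=cams.get_image(n);c=cam(d);p=proj(c,[[487.5,-320,10]])[0]
    x,y=int(p[0]),int(p[1]);h=25
    im=d["image"][y-h:y+h,x-h:x+h,::-1]; cv2.imwrite(f"pics/b_{n}.png",cv2.resize(im,(250,250),interpolation=2))
w=cv2.imread("pics/w5.png")[120:320,150:400]
cv2.imwrite("pics/e.png",np.hstack([cv2.imread("pics/b_side.png"),cv2.imread("pics/b_scene.png"),cv2.resize(w,(300,250))]))
E
```

```text
[462.5 -94.6 133.2] 78.97074306190947
('disc_medium', 0.56, [254.0, 191.0, 52.0, 55.0], array([465. , -94.5]), np.float64(51.3)) tool mm [1.9 1.7] units [0.1 0.1]
('disc_medium', 0.55, [350.0, 13.0, 54.0, 25.0], array([638.2, -29.2]), np.float64(45.9)) tool mm [171.7  75.2] units [6.9 3. ]
[463.3 -95.9 133.5] 79.04435426146492
('disc_large', 0.91, [306.0, 257.0, 36.0, 58.0], array([ 454.5, -204.8]), np.float64(72.2)) tool mm [-81.9  72.3] units [-3.3  2.9]
('disc_large', 0.89, [253.0, 175.0, 58.0, 39.0], array([466.2, -93. ]), np.float64(62.8)) tool mm [ 4.1 -0. ] units [ 0.2 -0. ]
```

View pics/e.png

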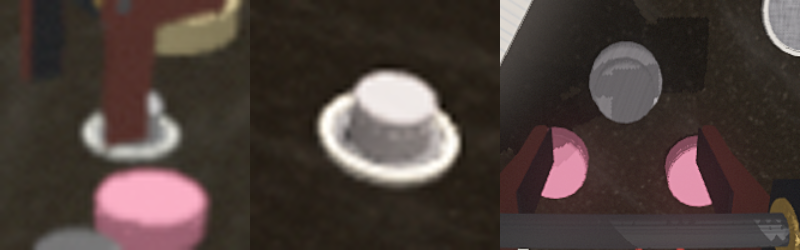

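The small disc sits in its seat in the scene view; the side view is blocked by a finger. Medium disc next.

Request:
{"method": "move_arm", "body": {"steps": [[[0.05,0,0.5],0,0.1],[[0,0,0.9],0,0.1],[[0,0,0.9],0,0.1],[[0,0,0.9],0,0.1],[[0,0,0.6],0,0.1],[[0,0,0.26],0,0.1],[[0,0,0.1],0,0.2],[[0,0,0],0,0.3],[[0,0,0],0,0.35],[[0,0,0],0,0.4],[[0,0,0],0,0.45],[[0,0,0],0,0.5],[[0,0,0],0,0.55],[[0,0,0],0,0.6],[[0,0,0],0,0.6],[[0,0,0],0,0.6]]}}

```text
t: 20.68
ee_pos: [464.9, -94.9, 30.7]
orientation: [2.913, 1.175, 0.002]
ft_force: [-1.1, -0.1, 7.1]
width: 48.0
grasp_force: 30.0
```

Request:
{"method": "move_arm", "body": {"steps": [[[0,0,-0.2],0,0.6],[[0,0,-0.8],0,0.6],[[0,0,-1],0,0.6],[[0,0,-1],0,0.6],[[0,0,-1],0,0.6],[[0.4,-0.34,0],0,0.6],[[0.8,-0.69,0],0,0.6],[[0.8,-0.69,0],0,0.6],[[0.8,-0.69,0],0,0.6],[[0.8,-0.69,0],0,0.6],[[0.8,-0.69,0],0,0.6],[[0.8,-0.69,0],0,0.6],[[0.8,-0.69,0],0,0.6],[[0.8,-0.69,0],0,0.6],[[0.8,-0.69,0],0,0.6],[[0.8,-0.69,0],0,0.6],[[0.8,-0.69,0],0,0.6],[[0.8,-0.69,0],0,0.6],[[0.8,-0.69,0],0,0.6],[[0.5,-0.33,0],0,0.6]]}}

```text
t: 22.35
ee_pos: [500.3, 277.1, 130.1]
orientation: [-2.912, -1.177, -0.001]
ft_force: [1.0, -0.6, -2.3]
width: 48.3
grasp_force: 30.0
```

Request:
{"method": "move_arm", "body": {"steps": [[[0,0,0],0,0.6],[[0,0,0],0,0.6]]}}

```text
t: 22.52
ee_pos: [500.2, 274.7, 129.7]
orientation: [2.912, 1.177, -0.001]
ft_force: [-0.2, 0.0, -3.0]
width: 48.5
grasp_force: 30.0
```

```bash
python3 lk.py 529 304 w6.png
```

```text
[500.23 274.71 129.73] 48.49617034366355 expect px 253 145
[531.88 303.6 ] 72.85267841751246 (array([42.83,  1.23]), array([1.71, 0.05]))
[531.95 303.63] 72.43285623557155 (array([42.91,  1.25]), array([1.72, 0.05]))
[532.   303.71] 71.89233122650106 (array([43.  ,  1.24]), array([1.72, 0.05]))
```

View pics/w6.png

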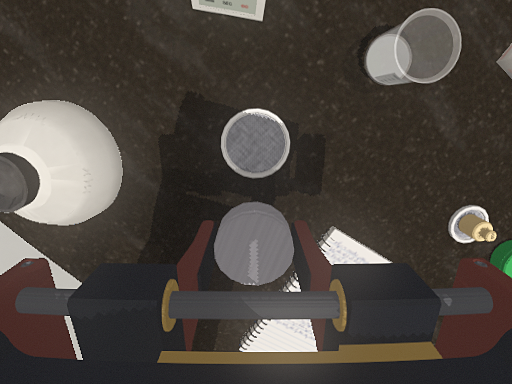

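The medium seat is at (255,143), diameter 72–73 mm, and the disc is held flat. There is a tall white bottle at (50,165), so I'll locate it before descending.

```bash
python3 - <<'E'
from h import *
np.set_printoptions(precision=1,suppress=True)
o=ctrl.get_obs();dw=cams.get_image("wrist");cw=cam(dw,o);ds=cams.get_image("side");cs=cam(ds)
# cap centre
t1,d1=ray(cw,10,182);t2,d2=ray(cs,247,348)
s=np.linalg.lstsq(np.c_[d1,-d2],t2-t1,rcond=None)[0];a=t1+s[0]*d1;b=t2+s[1]*d2;print(a,b)
p=(a+b)/2; print("tool",rep(p[:2],o)[0])
# right edge of the body at various heights
for z in (0,50,100,150): print(z,rep(atz(cw,122,170,z)[:2],o)[0])
E
```

```text
[372.9 438.5  80.1] [372.6 438.2  80.2]
tool [  22.6 -206.7]
0 [  13.8 -146.4]
50 [  25.5 -121.3]
100 [ 37.2 -96.3]
150 [ 48.9 -71.2]
```

The bottle's cap is 207 mm to the side and its edge about 125 mm, while the gripper's half width is 89 mm. That clears.

Request:
{"method": "move_arm", "body": {"steps": [[[0.6,0.02,0],0,0.6],[[0.72,0.02,0],0,0.6],[[0.36,0,0],0,0.6],[[0,0,0.5],0,0.6],[[0,0,0.8],0,0.6],[[0,0,0.8],0,0.6],[[0,0,0.8],0,0.6],[[0,0,0.8],0,0.6],[[0,0,0.5],0,0.6],[[0,0,0.3],0,0.6],[[0,0,0.15],0,0.6],[[0,0,0.1],0,0.6],[[0,0,0.03],0,0.6],[[0,0,0],0,0.6],[[0,0,0],0,0.6]]}}

```text
t: 23.92
ee_pos: [532.1, 303.5, 11.3]
orientation: [-2.913, -1.175, -0.002]
ft_force: [-0.2, 0.8, -3.0]
width: 48.4
grasp_force: 30.0
```

Request:
{"method": "move_arm", "body": {"steps": [[[0,0,0.03],0,0.6],[[0,0,0.02],0,0.6],[[0,0,0],0,0.6],[[0,0,0],0,0.6]]}}

```text
t: 24.25
ee_pos: [531.9, 303.4, 9.8]
orientation: [-2.913, -1.175, -0.001]
ft_force: [-0.4, -0.2, 2.9]
width: 48.8
grasp_force: 30.0
```

Request:
{"method": "move_arm", "body": {"steps": [[[0,0,0],0,0.45],[[0,0,0],0,0.35],[[0,0,0],0,0.25],[[0,0,0],0,0.15],[[0,0,0],0,0.15],[[0,0,0],0,0.15],[[0,0,-0.2],0,0.15],[[0,0,-0.8],0,0.1],[[0,0,-1],0,0.1],[[0,0,-1],0,0],[[0,0,-1],0,0],[[0,0,-1],0,0],[[0,0,0],0,0]]}}

```text
t: 25.33
ee_pos: [534.3, 304.6, 139.6]
orientation: [-2.913, -1.175, -0.013]
ft_force: [1.0, 0.3, 0.8]
width: 88.0
grasp_force: 0.0
```

Request:
{"method": "move_arm", "body": {"steps": [[[-0.4,0.3,0],0,0],[[-0.8,0.59,0],0,0],[[-0.8,0.59,0],0,0],[[-0.8,0.59,0],0,0],[[-0.8,0.59,0],0,0],[[-0.8,0.59,0],0,0],[[-0.8,0.59,0],0,0],[[-0.8,0.59,0],0,0],[[-0.8,0.59,0],0,0],[[-0.8,0.59,0],0,0],[[-0.8,0.59,0],0,0],[[-0.8,0.59,0],0,0],[[-0.8,0.59,0],0,0],[[-0.8,0.59,0],0,0],[[-0.8,0.59,0],0,0],[[-0.8,0.59,0],0,0],[[-0.58,0.45,0],0,0],[[0,0,0],0,0],[[0,0,0],0,0]]}}

```text
t: 26.92
ee_pos: [462.9, -95.5, 133.2]
orientation: [-2.914, -1.171, 0.003]
ft_force: [1.2, 0.3, 0.3]
width: 88.0
grasp_force: 0.0
```

```bash
python3 look.py disc_large w7.png 24;python3 - <<'E'
from h import *
for n in ["side","scene"]:
    d=cams.get_image(n);c=cam(d);p=proj(c,[[530,304,10]])[0]
    x,y=int(p[0]),int(p[1]);h=30
    im=d["image"][y-h:y+h,x-h:x+h,::-1]; cv2.imwrite(f"pics/b_{n}.png",cv2.resize(im,(250,250),interpolation=2))
w=cv2.imread("pics/w7.png")[120:320,150:400]
cv2.imwrite("pics/f.png",np.hstack([cv2.imread("pics/b_side.png"),cv2.imread("pics/b_scene.png"),cv2.resize(w,(300,250))]))
E
```

```text
[462.9 -95.5 133.2] 88.01495630209037
('disc_large', 0.74, [311.0, 258.0, 44.0, 62.0], array([ 453.9, -204.5]), np.float64(71.0)) tool mm [-81.9  72.4] units [-3.3  2.9]
('disc_large', 0.6, [255.0, 183.0, 59.0, 63.0], array([465.4, -94.4]), np.float64(64.5)) tool mm [2.6 0.9] units [0.1 0. ]
('disc_large', 0.57, [203.0, 251.0, 46.0, 61.0], array([362.4, -98.1]), np.float64(70.7)) tool mm [-74.4 -67.7] units [-3.  -2.7]
```

View pics/f.png

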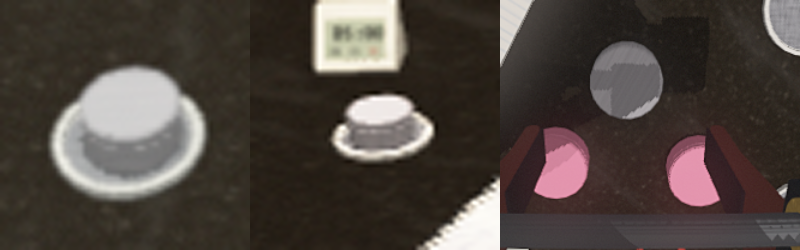

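The medium disc is seated. Now the large disc, which is centred within 3 mm.

Request:
{"method": "move_arm", "body": {"steps": [[[0.06,0.02,0.5],0,0],[[0,0,0.9],0,0],[[0,0,0.9],0,0],[[0,0,0.9],0,0],[[0,0,0.9],0,0],[[0,0,0.6],0,0],[[0,0,0.3],0,0],[[0,0,0.12],0,0],[[0,0,0],0,0.1],[[0,0,0],0,0.2],[[0,0,0],0,0.25],[[0,0,0],0,0.3],[[0,0,0],0,0.35],[[0,0,0],0,0.4],[[0,0,0],0,0.4],[[0,0,0],0,0.4]]}}

```text
t: 28.45
ee_pos: [466.4, -94.2, 7.0]
orientation: [2.913, 1.175, 0.002]
ft_force: [-0.2, 2.0, 7.7]
width: 63.2
grasp_force: 30.0
```

Request:
{"method": "move_arm", "body": {"steps": [[[0,0,-0.2],0,0.4],[[0,0,-0.8],0,0.4],[[0,0,-1],0,0.4],[[0,0,-1],0,0.4],[[0,0,-1],0,0.4],[[0.1,0.4,0],0,0.4],[[0.1,0.8,0],0,0.4],[[0.1,0.8,0],0,0.4],[[0.1,0.8,0],0,0.4],[[0.1,0.8,0],0,0.4],[[0.1,0.8,0],0,0.4],[[0.1,0.8,0],0,0.4],[[0.1,0.8,0],0,0.4],[[0,0.44,0],0,0.4],[[0,0,0],0,0.4],[[0,0,0],0,0.4]]}}

```text
t: 29.78
ee_pos: [591.0, -196.2, 104.9]
orientation: [-2.912, -1.174, 0.003]
ft_force: [-1.6, 0.5, -4.5]
width: 63.5
grasp_force: 30.0
```

```bash
python3 lk.py 622 -167 w8.png
```

```text
[ 591.02 -196.18  104.92] 63.51940273153228 expect px 255 147
[ 626.4  -178.73] 114.86809548917547 (array([37.59, 11.96]), array([1.5 , 0.48]))
[ 614.9  -176.13] 102.18217003266236 (array([31.11,  2.11]), array([1.24, 0.08]))
[ 614.46 -176.53] 102.92100181243872 (array([30.52,  2.09]), array([1.22, 0.08]))
```

View pics/w8.png

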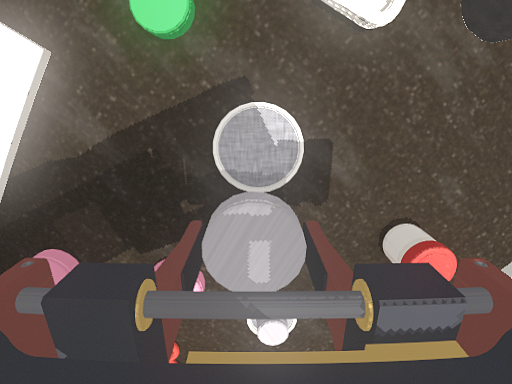

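The large disc is held at (254,243) and the seat is at (258,147). The blob merged with the disc, so I'll refit using only the part of the rim clear of it.

```bash
python3 - <<'E'
from h import *
np.set_printoptions(precision=2,suppress=True)
o=ctrl.get_obs();d=cams.get_image("wrist");c=cam(d,o);g=cv2.cvtColor(d["image"],cv2.COLOR_RGB2GRAY)
for th in (100,130):
    m=(g>th).astype(np.uint8);m[183:]=0;m[:95]=0;m[:,:205]=0;m[:,312:]=0
    q=cv2.convexHull(max(cv2.findContours(m,0,2)[0],key=cv2.contourArea))[:,0];q=q[q[:,1]<180]
    ce,D=circ([atz(c,a,b,6) for a,b in q]);print(ce,D,rep(ce,o))
E
```

```text
[ 623.71 -170.09] 87.78266945824552 (array([41.65,  4.58]), array([1.67, 0.18]))
[ 623.71 -170.14] 87.39575385816234 (array([41.62,  4.61]), array([1.66, 0.18]))
```

Request:
{"method": "move_arm", "body": {"steps": [[[0.6,0.06,0],0,0.4],[[0.7,0.07,0],0,0.4],[[0.34,0.03,0],0,0.4],[[0,0,0.5],0,0.4],[[0,0,0.8],0,0.4],[[0,0,0.8],0,0.4],[[0,0,0.8],0,0.4],[[0,0,0.4],0,0.4],[[0,0,0.25],0,0.4],[[0,0,0.15],0,0.4],[[0,0,0.08],0,0.4],[[0,0,0.03],0,0.4],[[0,0,0],0,0.4],[[0,0,0],0,0.4]]}}

```text
t: 31.05
ee_pos: [624.8, -170.9, 11.8]
orientation: [2.913, 1.175, 0.002]
ft_force: [-0.3, 0.1, -4.3]
width: 63.1
grasp_force: 30.0
```

Request:
{"method": "move_arm", "body": {"steps": [[[0,0,0.02],0,0.4],[[0,0,0.02],0,0.4],[[0,0,0],0,0.4],[[0,0,0],0,0.4]]}}

```text
t: 31.38
ee_pos: [624.3, -170.7, 10.1]
orientation: [2.913, 1.175, 0.0]
ft_force: [-0.2, 0.7, -2.2]
width: 63.8
grasp_force: 30.0
```

Weight still partly carried (-2.2 N), so just a touch further.

Request:
{"method": "move_arm", "body": {"steps": [[[0,0,0.03],0,0.4],[[0,0,0.01],0,0.4],[[0,0,0],0,0.4],[[0,0,0],0,0.4]]}}

```text
t: 31.72
ee_pos: [624.3, -170.7, 10.1]
orientation: [2.913, 1.175, 0.0]
ft_force: [-3.8, 1.4, 6.5]
width: 63.0
grasp_force: 30.0
```

Request:
{"method": "move_arm", "body": {"steps": [[[0,0,0],0,0.2],[[0,0,0],0,0.1],[[0,0,0],0,0],[[0,0,0],0,0],[[0,0,0],0,0],[[0,0,-0.2],0,0],[[0,0,-0.8],0,0],[[0,0,-1],0,0],[[0,0,-1],0,0],[[0,0,-1],0,0],[[0,0,-1],0,0],[[0,0,-1],0,0],[[-1,0,-1],0,0],[[-1,0,0],0,0],[[-1,0,0],0,0],[[-1,0,0],0,0],[[-1,0,0],0,0],[[0,0,0],0,0],[[0,0,0],0,0]]}}

```text
t: 33.3
ee_pos: [533.7, -258.1, 184.4]
orientation: [2.915, 1.172, 0.001]
ft_force: [-0.1, -0.6, 0.4]
width: 87.8
grasp_force: 0.0
```

```bash
python3 - <<'E'
from h import *
rows=[]
for n in ["side","scene"]:
    d=cams.get_image(n);c=cam(d);r=[]
    for X in ([640,57],[487.5,-320],[530,304],[622,-168]):
        x,y=proj(c,[[*X,10]])[0].astype(int);h=28
        r.append(cv2.resize(d["image"][y-h:y+h,x-h:x+h,::-1],(200,200),interpolation=2))
    rows.append(np.hstack(r))
cv2.imwrite("pics/fin.png",np.vstack(rows)); o=ctrl.get_obs();print(o["ee_pos"],o["t"])
E
```

```text
[ 534.87275919 -257.17064355  184.26425106] 33.4
```

View pics/fin.png

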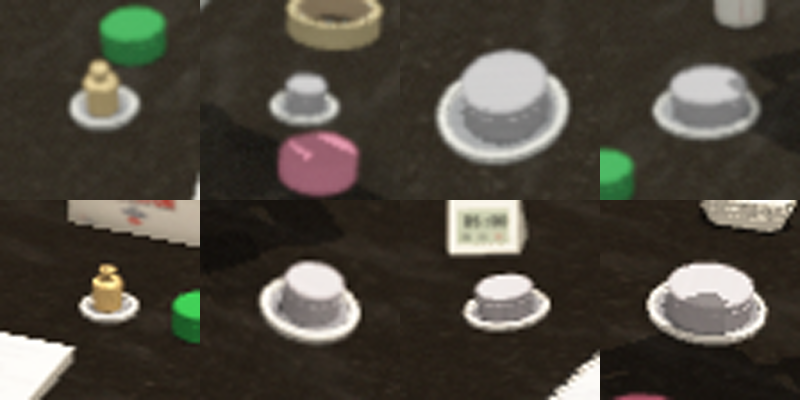

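All four weights are upright inside their rims and close to centre in both views, and nothing is touching the gripper. Handing in.

```bash
python3 -c "
from workcell import ctrl
print(ctrl.close_job())"
```

```text
the job is handed in; nothing more can be done
None
```

I moved all four weights into their matching seats and handed the job in at about 33 s of the 128 s allowed. Both fixed cameras show each weight upright inside its rim, but the hand-in gave no verdict.

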